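# Find the sink strainer in the lidded tubs

### The job

The sink strainer is in one of the three identical lidded tubs: starting with the tub at the robot's left and going right without skipping any, take off one lid after another, laying each gently flat on the bare counter, knob up, until you find it. Then lift the strainer out and set it gently upright on the floor of the draining dish. Leave the opened tubs open, and the rest of the tubs shut, the plug in its tub, and everything else where it stands.

Things in the scene. Friction and masses are not known exactly. Their poses are not given: they have to be found in the camera images.
- tub_a: one of three identical round tubs of white plastic standing in a row across the counter (left, middle, right as the robot sees it, left = +y; a, b and c take these places in random order): outer diameter 120 mm, height 95 mm, wall 4 mm, floor 5 mm thick, 0.5 kg, loose. Origin: centre of its underside, z up; tub axes start parallel to the world's. The counter (z = 0) between the robot and the row, x 0.36 to 0.51 m and y -0.25 to 0.25 m, is bare.
- tub_b: one of three identical round tubs of white plastic standing in a row across the counter (left, middle, right as the robot sees it, left = +y; a, b and c take these places in random order): outer diameter 120 mm, height 95 mm, wall 4 mm, floor 5 mm thick, 0.5 kg, loose. Origin: centre of its underside, z up; tub axes start parallel to the world's. The counter (z = 0) between the robot and the row, x 0.36 to 0.51 m and y -0.25 to 0.25 m, is bare.
- tub_c: one of three identical round tubs of white plastic standing in a row across the counter (left, middle, right as the robot sees it, left = +y; a, b and c take these places in random order): outer diameter 120 mm, height 95 mm, wall 4 mm, floor 5 mm thick, 0.5 kg, loose. Origin: centre of its underside, z up; tub axes start parallel to the world's. The counter (z = 0) between the robot and the row, x 0.36 to 0.51 m and y -0.25 to 0.25 m, is bare.
- lid_a: lift-off bamboo lid of tub_a: disc of 124 mm diameter, 6 mm thick (z 6 to 12 mm), above a locating plug of 102 mm diameter (z 0 to 6 mm) that sits loosely in the tub's mouth; on top an upright round knob of 26 mm diameter from z 12 to 46 mm. 0.12 kg. Origin: centre of the plug's underside, z up; it lies 89 mm above the tub's origin when on, 0 when the lid lies on the counter knob up.
- lid_b: lift-off bamboo lid of tub_b: disc of 124 mm diameter, 6 mm thick (z 6 to 12 mm), above a locating plug of 102 mm diameter (z 0 to 6 mm) that sits loosely in the tub's mouth; on top an upright round knob of 26 mm diameter from z 12 to 46 mm. 0.12 kg. Origin: centre of the plug's underside, z up; it lies 89 mm above the tub's origin when on, 0 when the lid lies on the counter knob up.
- lid_c: lift-off bamboo lid of tub_c: disc of 124 mm diameter, 6 mm thick (z 6 to 12 mm), above a locating plug of 102 mm diameter (z 0 to 6 mm) that sits loosely in the tub's mouth; on top an upright round knob of 26 mm diameter from z 12 to 46 mm. 0.12 kg. Origin: centre of the plug's underside, z up; it lies 89 mm above the tub's origin when on, 0 when the lid lies on the counter knob up.
- strainer: chrome sink strainer: a round basket 76 mm in diameter over its flange and 30 mm high, with an upright round knob of 20 mm diameter in its middle from z 30 to 70 mm. About 0.13 kg. Starts upright on the floor of one of the tubs, within 10 mm of its middle, hidden by the lid. Origin: centre of its underside, z up.
- plug: black rubber sink plug, 64 mm in diameter, 12 mm high, with a small wire loop on top to 22 mm; it lies in another of the tubs and stays there. The third tub is empty. Origin: centre of its underside.
- dish: low white rectangular ceramic draining dish standing at the left or the right side of the counter, 130 mm (own x) by 160 mm (own y), 25 mm high, walls and floor 5 mm thick, 0.6 kg, loose. Origin: centre of its underside, z up.
- bottle: bystander: upright blue plastic bottle, 68 mm diameter, 170 mm high, at the side opposite to the dish. Origin: centre of its underside.
- brush: bystander: bamboo dish brush, 223 mm long (own y), lying beyond the tubs, 26 mm high. Origin: on the counter under its middle.
Mind the look-alikes: they are no part of the job. What is shaped like the tub_c but turquoise is not meant. Leave any orange look-alike of the lid_a alone.

How it is judged:
By the outcome, as a careful person would: the job done as asked, in the order asked, and still so for the second after the job is handed in, with the robot touching nothing.
It also fails if it takes over 72 s, if anything falls off the work surface, if the arm or the gripper's body presses on something with over 40 N, if the wrist force passes 120 N, or if a joint passes its speed limit or range.

### The arm

A 6-joint arm with a two-finger parallel gripper is mounted at the origin on the work surface. World frame = base frame: x ahead of the robot, y to its left, z up, the work surface at z = 0. Lengths are in m, angles in rad, forces in N, time in s.
With the tool pointing down it reaches from about 0.3 to 0.75 m from the base axis. Payload 8.5 kg.
Tool frame: the origin (TCP) lies at the very end of the fingers, on their centre line; the grasp point (between the pads) lies 19 mm behind it (env.grasp_offset is the distance from the TCP to the grasp point, in m); z points along the fingers, y is the direction in which the jaws open and shut (so a half turn about z gives the same grasp; the last joint's range is limited). The gripper opens to 85 mm and grips with 20 to 120 N. Pads are 22 mm wide; open, the fingers measure 114 mm over their backs; the gripper's body (76 mm by 85 mm) begins 54 mm behind the grasp point. The pads swing forward as they close: fully open they stand 13 mm farther back than shut.
Start: joints at [1.098, 0.381, 1.297, -0, 1.464, -0.215], TCP at [0.14, 0.532, 0.209] pointing down, gripper open.
Joint ranges: [-3.11, 3.11], [-0.89, 2.33], [0.22, 2.48], [-1.42, 4.56], [0.17, 2.85], [-2.88, 2.88]. Speed limits (rad/s): [2.39, 2.39, 3.14, 3.14, 3.14, 3.14].

### API

Orientations are given as a unit quaternion [w, x, y, z].
In Python, from workcell import readout, camera, camera_params, ticket, env gives the robot as it stands.
- The arm moves only by the shell command python3 -m handwheel 'ROWS'. ROWS is JSON, a list of rows, each a list of 5 numbers: the opening, from 0 (shut) to 1 (fully open), then the shift along the tool's x, y, z in cm, then the turn about the tool's z in rad. A call has 1 to 10 rows; each row is the pose to reach, as a shift and turn from the pose commanded when the call began, along the tool's axes at that moment; what a row does not reach only later rows make up. A row lasts 1/8 s, in which the tool goes at most 62.5 mm and 10.7 degrees, less where a joint would pass 70% of its speed; a pose out of reach is approached as far as the arm can. A call with a gripper value outside its range is refused whole. The fingers move at their own pace and stop on an object; the grip force is fixed at half the most. Time passes only in rows, so rows that repeat a pose let the fingers close. It gives the time, the measured TCP pose, the force and the opening at its end, in the units of the state.
- readout.get_obs(): the state, without advancing time (a new reading comes with each control period).
- camera(name): name is "side" or "top"; returns the picture (400x640x3 uint8, red, green, blue); there is no depth.
- camera_params(name): a dict with "intrinsics" (3x3 intrinsics, pixels), "D" ([k1, k2, p1, p2, k3] as OpenCV has them; the pictures are not rectified), "rvec" (rotation vector, rad) and "tvec" (3), from world to camera coordinates, as OpenCV has them. Camera axes: x right, y down, z forward; pixel columns grow to the right and rows downward; lengths in m; the calibration is good to about 2 mm. A picture is of the moment at which its call begins. camera_params takes no time and is no camera call.
- ticket.hand_in(): hands the job in, once; it reports no verdict.
The state is a dict: "t": time; "q": joint angles; "dq": joint speeds; "effort": joint torques, N m; "eef_pos": TCP position; "tool_rot": TCP orientation; "contact_force": force on the tool from outside, world axes, zero at the start; "torque": the same for the moment, N m; "opening": opening from 0.0 (shut) to 1.0 (fully open).
Only numpy, scipy, OpenCV 4.12 (cv2) and the standard library are available. Lean on these libraries where they do the work, as an engineer would, in place of code of your own. Each camera call takes 0.05 s, during which the arm holds its last target.

## Working session

There is one attempt and no reset: what is moved stays moved. The work goes in short steps, Python scripts to look and compute and a shell command to move; the robot and the scene stay as the last step left them, time stands still between calls to the robot, and variables do not carry over. Pictures are saved under pics/ and viewed, and the job is handed in when it is done.

```bash
mkdir -p pics; ls; python3 - <<'E'
from workcell import readout, camera, camera_params, ticket, env
import cv2
print(readout.get_obs()); print(env.grasp_offset)
for n in("side","top"):
    cv2.imwrite(f"pics/{n}0.png",camera(n)[:,:,::-1]); print(camera_params(n))
E
```

```text
pics
{'t': 0.0, 'q': array([ 1.09771101e+00,  3.81206851e-01,  1.29825323e+00, -1.06207653e-06,
        1.46362616e+00, -2.15333554e-01]), 'dq': array([-0.00173748, -0.00018366, -0.00112174, -0.00168318, -0.00032468,
        0.0013589 ]), 'effort': array([ 1.70056510e-04, -4.48468029e+01, -2.31277120e+01, -1.94704680e-04,
        4.72433443e-03,  4.02073979e-06]), 'eef_pos': array([0.140066  , 0.53152601, 0.20830853]), 'tool_rot': array([-2.51509685e-04,  1.28519335e-01,  9.91706722e-01, -7.03164585e-04]), 'contact_force': array([ 0.33219102, -0.11015334,  0.21521347]), 'torque': array([-0.05021736, -0.0510901 , -0.00037888]), 'opening': 0.9984728819178318}
0.0187
{'intrinsics': array([[422.46511725,   0.        , 321.06103588],
       [  0.        , 422.46511725, 196.98118236],
       [  0.        ,   0.        ,   1.        ]]), 'D': array([-0.0866873,  0.       ,  0.       ,  0.       ,  0.       ]), 'rvec': array([ 2.24962831, -0.10067224,  0.02068486]), 'tvec': array([-0.5988075 ,  0.09583703,  1.14501128])}
{'intrinsics': array([[401.9067618 ,   0.        , 320.22303946],
       [  0.        , 401.9067618 , 207.04030108],
       [  0.        ,   0.        ,   1.        ]]), 'D': array([0.03453755, 0.        , 0.        , 0.        , 0.        ]), 'rvec': array([ 2.17092876, -2.13929225,  0.10269905]), 'tvec': array([0.00915042, 0.60868428, 1.04400161])}
```

View pics/side0.png

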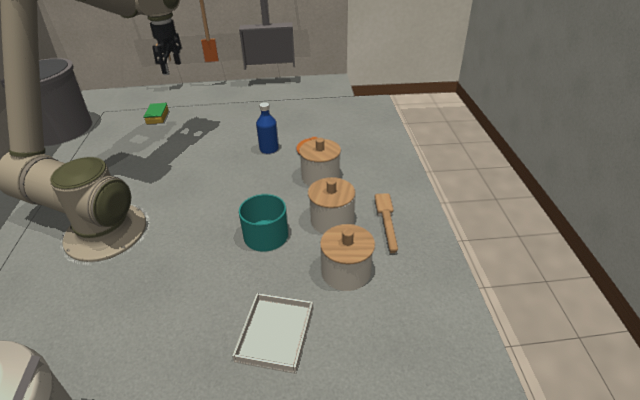

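View pics/top0.png

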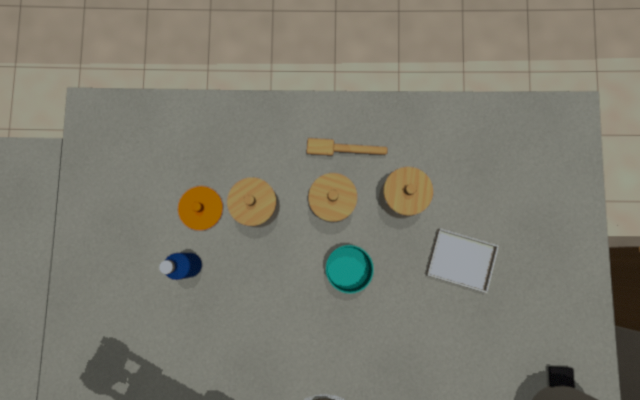

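The top view shows three bamboo lids at (252,202), (332,197) and (408,191), the left tub being the one at 252. The look-alikes are an orange lid at (200,208) and a turquoise tub at (349,268). The dish is at (462,260), the bottle at (182,265) and the brush at (345,148).

```bash
cat > h.py <<'E'
import numpy as np, cv2
from workcell import camera_params
def ray(n,uv):
    p=camera_params(n); K,D=p["intrinsics"],p["D"]
    R=cv2.Rodrigues(p["rvec"])[0]; t=p["tvec"]
    u=cv2.undistortPoints(np.array([[uv]],float),K,D)[0,0]
    d=R.T@np.array([u[0],u[1],1]); return -R.T@t, d/np.linalg.norm(d)
def plane(n,uv,z):
    c,d=ray(n,uv); return c+d*(z-c[2])/d[2]
def tri(a,b):
    c1,d1=ray("top",a); c2,d2=ray("side",b)
    A=np.stack([d1,-d2],1); s=np.linalg.lstsq(A,c2-c1,rcond=None)[0]
    p,q=c1+s[0]*d1,c2+s[1]*d2
    return (p+q)/2,np.linalg.norm(p-q)
def proj(n,P):
    p=camera_params(n); return cv2.projectPoints(np.array(P,float).reshape(-1,1,3),p["rvec"],p["tvec"],p["intrinsics"],p["D"])[0].reshape(-1,2)
def crop(im,x0,y0,x1,y1,f,name):
    cv2.imwrite(name,cv2.resize(im[y0:y1,x0:x1],None,fx=f,fy=f,interpolation=cv2.INTER_CUBIC))
E
python3 - <<'E'
from h import *
t=cv2.imread("pics/top0.png"); s=cv2.imread("pics/side0.png")
crop(t,170,140,450,300,2.8,"pics/topc.png"); crop(s,220,130,420,300,4,"pics/sidec.png")
for n,im,thr in(("top",t,0),("side",s,0)):
    h=cv2.cvtColor(im,cv2.COLOR_BGR2HSV)
    for nm,lo,hi in(("bamboo",(10,80,100),(22,190,255)),("orange",(5,200,100),(20,255,255)),("teal",(80,120,40),(100,255,255))):
        m=cv2.inRange(h,lo,hi)
        k,l,st,ce=cv2.connectedComponentsWithStats(m)
        for i in range(1,k):
            if st[i,4]>100: print(n,nm,st[i],ce[i].round(1))
E
```

```text
top bamboo [306 138  82  17 838] [339.4 147.4]
top bamboo [ 384  167   49   49 1861] [408.  190.6]
top bamboo [ 308  173   49   49 1859] [332.2 196.8]
top bamboo [ 227  177   49   49 1852] [251.1 201.3]
top bamboo [177 185  46  46 171] [198.7 207.1]
top orange [ 179  187   43   43 1431] [199.9 207.8]
top teal [ 326  245   47   48 1781] [348.8 268.6]
side bamboo [200   2  18  60 376] [208.1  43.7]
side bamboo [296 137  45  25 806] [317.9 149.4]
side bamboo [ 308  177   47   31 1076] [330.9 192.3]
side bamboo [375 194  23  57 592] [386.7 217.6]
side bamboo [ 321  224   54   40 1627] [347.2 243.8]
side teal [ 239  195   49   56 2237] [263.6 222. ]
```

View pics/topc.png

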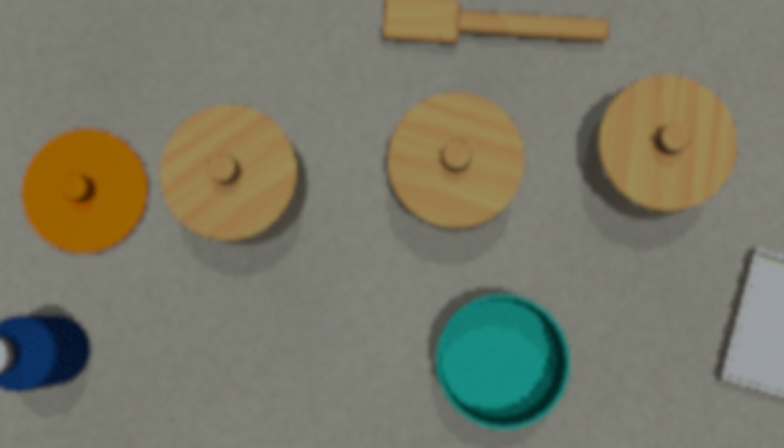

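View pics/sidec.png

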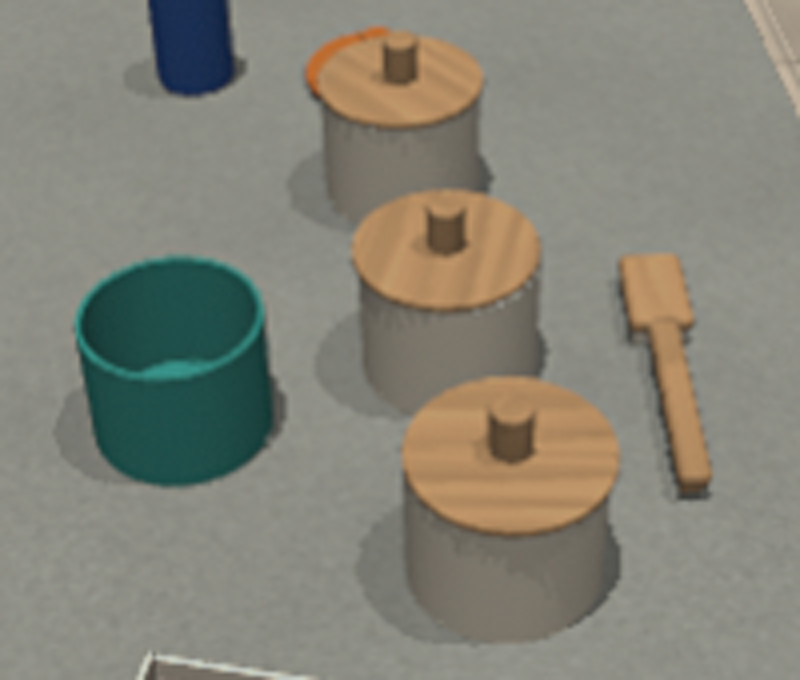

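```bash
python3 - <<'E'
from h import *
t=cv2.imread("pics/top0.png"); s=cv2.imread("pics/side0.png")
T=[(227,177),(308,173),(384,167)]; 
for (a,b),kt,ks in zip(T,[(248.6,200),(332.5,194.6),(410,189)],[(320.2,140.2),(331.5,181.5),(348,232.5)]):
    print("knob tri",tri(kt,ks),"disc@.101",plane("top",(a+24,b+24),.101))
# disc from side: bbox edges
for n,(u,v) in zip("lmr",[(318,150.5),(331,192),(347.5,243.5)]): print("side disc@.101",n,plane("side",(u,v),.101))
print("teal",plane("top",(349,268.5),.095)); print("orange",plane("top",(200,208),.012))
print("dish",[plane("top",c,.025).round(3) for c in((438,229),(497,245),(488,292),(428,276))])
print("bottle",plane("side",(268,150),0),"cap",plane("top",(166,268),.17))
crop(t,410,215,510,305,6,"pics/dish.png")
E
```

```text
knob tri (array([0.61442129, 0.19215512, 0.13127892]), np.float64(0.0038372864866748433)) disc@.101 [0.61391079 0.19193794 0.101     ]
knob tri (array([ 0.62888247, -0.01325848,  0.13194501]), np.float64(0.0007567078147452056)) disc@.101 [ 0.62685414 -0.01244769  0.101     ]
knob tri (array([ 0.64618566, -0.20233279,  0.13002463]), np.float64(0.002260734800758226)) disc@.101 [ 0.6445809  -0.20323347  0.101     ]
side disc@.101 l [0.60852167 0.1846095  0.101     ]
side disc@.101 m [ 0.62741355 -0.0172929   0.101     ]
side disc@.101 r [ 0.64610367 -0.20760732  0.101     ]
teal [ 0.44904627 -0.05688925  0.095     ]
orange [0.60383843 0.34836816 0.012     ]
dish [array([ 0.555, -0.297,  0.025]), array([ 0.515, -0.45 ,  0.025]), array([ 0.393, -0.423,  0.025]), array([ 0.431, -0.269,  0.025])]
bottle [0.44691591 0.36410405 0.        ] cap [0.44684912 0.36897522 0.17      ]
```

View pics/dish.png

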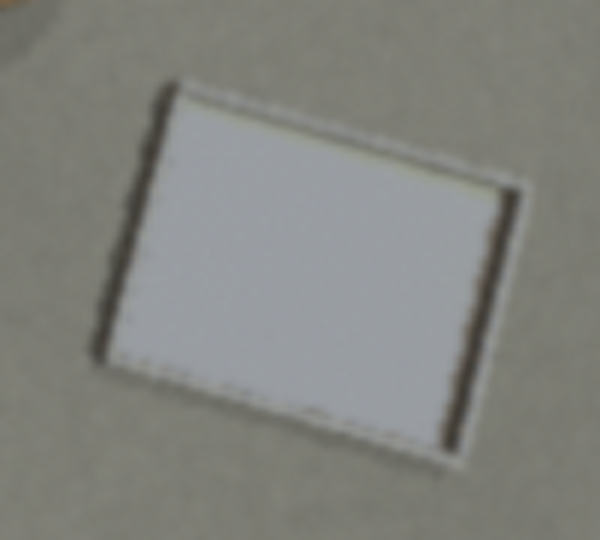

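Choice: the left tub's lid is natural bamboo at top (252,202), with its knob at (0.614, 0.192). The orange lid at (200,208) and the turquoise tub at (349,268) are ruled out, and the close crops confirm this. The triangulated knob tops are at z≈0.131, and the text gives 0.135.

```bash
cat >> h.py <<'E'
from workcell import readout
from scipy.spatial.transform import Rotation as Rr
def go(*targets):
    o=readout.get_obs(); w,x,y,z=o["tool_rot"]; R=Rr.from_quat([x,y,z,w]).as_matrix()
    print("t",round(o["t"],2),"pos",o["eef_pos"].round(4),"F",o["contact_force"].round(1),"open",round(o["opening"],3))
    for T in targets: print(T,"-> cm",(R.T@(np.array(T)-o["eef_pos"])*100).round(2))
E
python3 - <<'E'
from h import *
go((.14,.53,.26),(.614,.192,.26),(.614,.192,.16),(.614,.192,.107))
E
```

```text
t 0.1 pos [0.1401 0.5316 0.2084] F [ 0.8 -0.3  0.3] open 1.0
(0.14, 0.53, 0.26) -> cm [-0.03 -0.16 -5.16]
(0.614, 0.192, 0.26) -> cm [-54.48 -20.76  -5.15]
(0.614, 0.192, 0.16) -> cm [-54.48 -20.75   4.85]
(0.614, 0.192, 0.107) -> cm [-54.49 -20.74  10.15]
```

```bash
python3 -m handwheel '[[1,0,0,-5.2,0],[1,-54.5,-20.8,-5.2,0],[1,-54.5,-20.8,-5.2,0],[1,-54.5,-20.8,-5.2,0],[1,-54.5,-20.8,-5.2,0],[1,-54.5,-20.8,-5.2,0],[1,-54.5,-20.8,-5.2,0],[1,-54.5,-20.8,-5.2,0],[1,-54.5,-20.8,-5.2,0],[0.7,-54.5,-20.8,-5.2,0]]'; python3 - <<'E'
from h import *
go((.614,.192,.16),(.614,.192,.107))
E
```

```text
t: 1.35
eef_pos: [0.5986, 0.2024, 0.2606]
tool_rot: [-0.0, 0.129, 0.992, -0.0]
contact_force: [-0.0, 0.9, 1.1]
opening: 0.817
t 1.35 pos [0.5986 0.2024 0.2606] F [-0.   0.9  1.1] open 0.817
(0.614, 0.192, 0.16) -> cm [-1.76 -0.61 10.05]
(0.614, 0.192, 0.107) -> cm [-1.76 -0.61 15.35]
```

```bash
python3 -m handwheel '[[0.7,0,0,0,0],[0.7,0,0,0,0]]'; python3 - <<'E'
from h import *
go((.614,.192,.16),(.614,.192,.107))
E
```

```text
t: 1.6
eef_pos: [0.5969, 0.204, 0.2605]
tool_rot: [-0.001, 0.129, 0.992, -0.0]
contact_force: [-1.0, 1.1, 0.1]
opening: 0.695
t 1.6 pos [0.5969 0.204  0.2605] F [-1.   1.1  0.1] open 0.695
(0.614, 0.192, 0.16) -> cm [-1.97 -0.72 10.05]
(0.614, 0.192, 0.107) -> cm [-1.98 -0.72 15.35]
```

```bash
python3 -m handwheel '[[0.7,-2,-0.7,6,0],[0.7,-2,-0.7,11,0],[0.7,-2,-0.7,13,0],[0.7,-2,-0.7,15.3,0],[0.7,-2,-0.7,15.3,0],[0.7,-2,-0.7,15.3,0]]'; python3 - <<'E'
from h import *
from workcell import camera
go((.614,.192,.107))
im=camera("top")[:,:,::-1].copy(); s=camera("side")[:,:,::-1].copy()
crop(s,260,80,400,200,5,"pics/g1s.png")
E
```

```text
t: 2.35
eef_pos: [0.6148, 0.1928, 0.1094]
tool_rot: [0.001, 0.128, 0.992, 0.0]
contact_force: [0.4, -0.5, -0.0]
opening: 0.701
t 2.35 pos [0.6148 0.1928 0.1094] F [ 0.4 -0.5 -0. ] open 0.701
(0.614, 0.192, 0.107) -> cm [ 0.06 -0.1   0.24]
```

View pics/g1s.png

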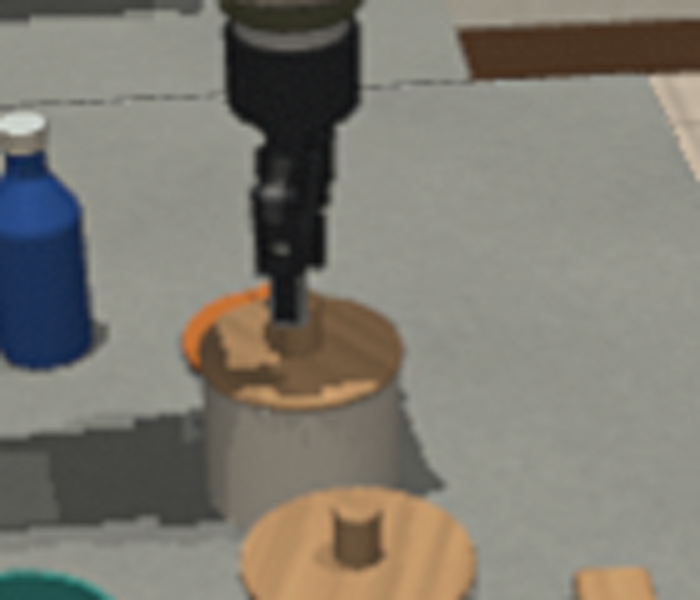

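The fingers straddle the knob, around (290,330) in the crop. I'll close and lift slightly.

```bash
python3 -m handwheel '[[0,0,0,0.1,0],[0,0,0,0.1,0],[0,0,0,0.1,0],[0,0,0,0.1,0],[0,0,0,-1,0],[0,0,0,-3,0],[0,0,0,-6,0],[0,0,0,-8,0],[0,0,0,-8,0]]'; python3 - <<'E'
from h import *
go((.43,.21,.19),(.43,.21,.06))
E
```

```text
t: 3.58
eef_pos: [0.6154, 0.1921, 0.1895]
tool_rot: [0.002, 0.129, 0.992, 0.0]
contact_force: [-1.0, -0.5, -1.6]
opening: 0.258
t 3.58 pos [0.6154 0.1921 0.1895] F [-1.  -0.5 -1.6] open 0.258
(0.43, 0.21, 0.19) -> cm [18.38 -2.99 -0.11]
(0.43, 0.21, 0.06) -> cm [18.42 -3.01 12.89]
```

```bash
python3 -m handwheel '[[0,6,-1,0,0],[0,12,-2,0,0],[0,18.4,-3,2,0],[0,18.4,-3,7,0],[0,18.4,-3,11,0],[0,18.4,-3,14.5,0],[0,18.4,-3,14.5,0],[0,18.4,-3,14.5,0]]'; python3 - <<'E'
from h import *
from workcell import camera
go((.43,.21,.02))
crop(camera("side")[:,:,::-1],160,60,400,210,3,"pics/p1s.png"); crop(camera("top")[:,:,::-1],150,120,450,300,2.6,"pics/p1t.png")
E
```

```text
t: 4.58
eef_pos: [0.4297, 0.21, 0.0437]
tool_rot: [0.0, 0.129, 0.992, 0.0]
contact_force: [-0.2, -0.0, 0.0]
opening: 0.253
t 4.58 pos [0.4297 0.21   0.0437] F [-0.2 -0.   0. ] open 0.253
(0.43, 0.21, 0.02) -> cm [-0.03  0.01  2.37]
```

View pics/p1s.png

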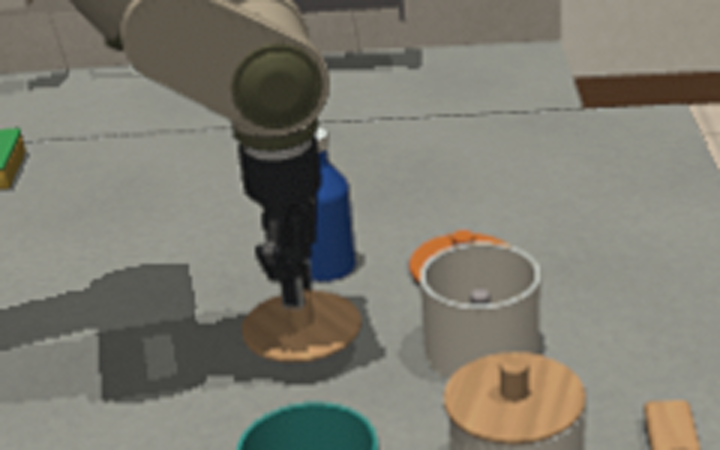

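View pics/p1t.png

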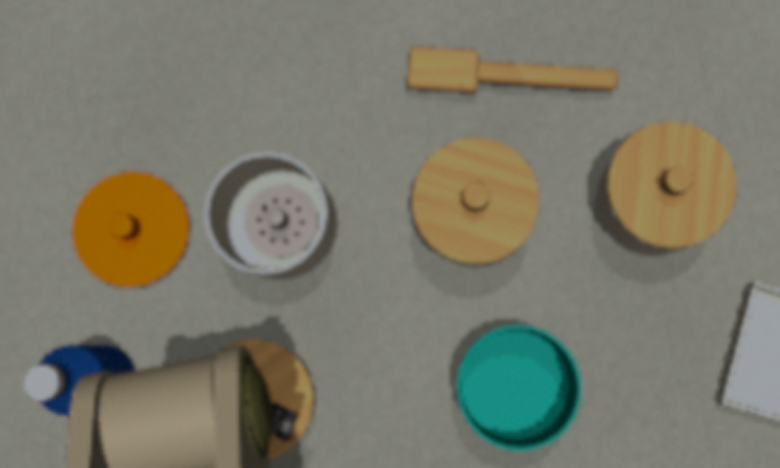

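The strainer is in the left tub: its knob is at top crop (278,217) and side crop (481,295). The lid hangs level over bare counter. I'll lower it slowly.

```bash
python3 -m handwheel '[[0,0,0,1,0],[0,0,0,1.7,0],[0,0,0,2,0],[0,0,0,2.2,0],[0,0,0,2.3,0],[0,0,0,2.3,0]]'
```

```text
t: 5.42
eef_pos: [0.4293, 0.2099, 0.02]
tool_rot: [0.0, 0.129, 0.992, 0.0]
contact_force: [-0.9, -0.2, -0.9]
opening: 0.259
```

```bash
python3 -m handwheel '[[0,0,0,0.1,0],[0,0,0,0.1,0],[0,0,0,0.1,0]]'; python3 -m handwheel '[[0,0,0,0.1,0],[0,0,0,0.1,0]]'
```

```text
t: 5.8
eef_pos: [0.4292, 0.2099, 0.019]
tool_rot: [0.0, 0.129, 0.992, -0.0]
contact_force: [0.0, 0.3, -0.7]
opening: 0.253
t: 6.05
eef_pos: [0.4293, 0.2099, 0.0185]
tool_rot: [0.0, 0.129, 0.992, 0.0]
contact_force: [-1.5, -0.5, 7.6]
opening: 0.258
```

Contact shows 7.6 N upward, so the lid is down. Next: open, retreat upward, and look into the tub.

```bash
python3 -m handwheel '[[0.2,0,0,-0.05,0],[0.4,0,0,-0.05,0],[0.7,0,0,-0.05,0],[0.7,0,0,-0.05,0],[0.7,0,0,-2,0],[0.7,0,0,-7,0],[0.7,0,0,-13,0],[0.7,0,0,-18,0],[0.7,0,0,-18,0]]'; python3 - <<'E'
from h import *
from workcell import camera
s=camera("side")[:,:,::-1];t=camera("top")[:,:,::-1]
cv2.imwrite("pics/s2.png",s);cv2.imwrite("pics/t2.png",t)
crop(s,230,120,350,220,6,"pics/s2c.png"); crop(t,220,170,290,240,8,"pics/t2c.png")
print(readout.get_obs()["eef_pos"])
E
```

```text
t: 7.18
eef_pos: [0.4307, 0.2103, 0.2012]
tool_rot: [0.004, 0.128, 0.992, 0.001]
contact_force: [-0.2, -0.5, -1.0]
opening: 0.703
[0.42888978 0.20985035 0.19746339]
```

View pics/s2c.png

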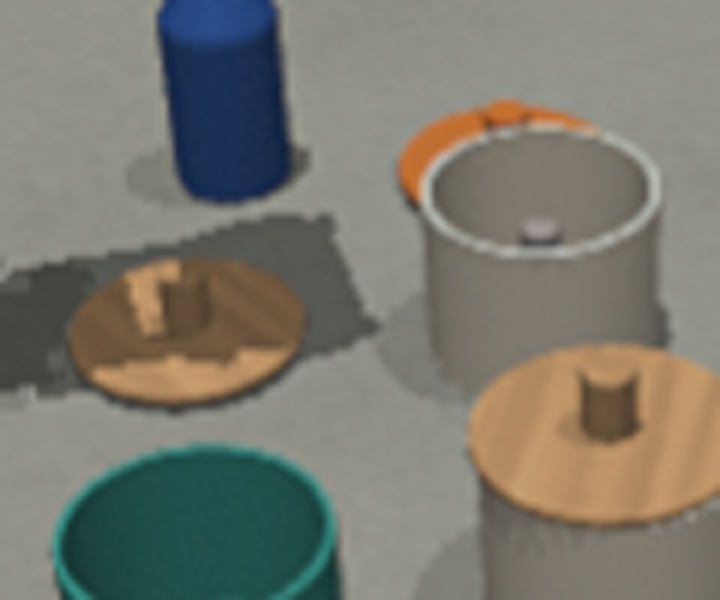

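View pics/t2c.png

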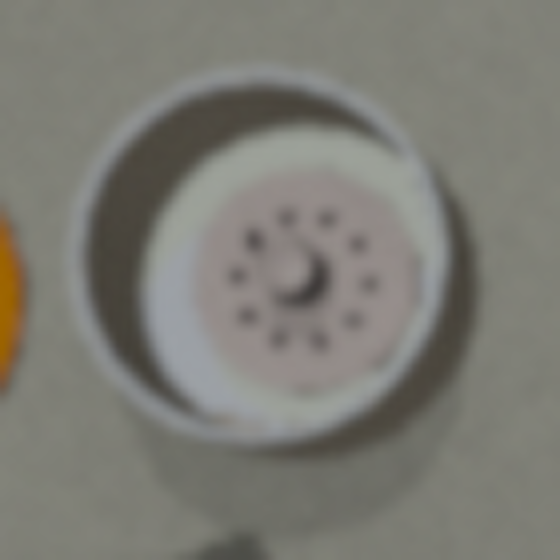

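The lid lies flat, knob up, at side crop (187,330). The strainer knob top is at top (256.2,203.5) and side (320.2,158.2).

```bash
python3 - <<'E'
from h import *
k=tri((256.2,203.5),(320.2,158.2)); print(k, plane("top",(256.2,203.5),.075), plane("top",(258,205),.033), "tub rim",plane("top",(220+262/8,170+255/8),.095))
x,y=.609,.185
go((x,y,.20),(x,y,.043))
E
```

```text
(array([0.61273754, 0.18356963, 0.07355196]), np.float64(0.0034120785355320695)) [0.61084618 0.18324225 0.075     ] [0.6118743  0.18578397 0.033     ] tub rim [0.61248739 0.18856634 0.095     ]
t 7.28 pos [0.4289 0.2099 0.1975] F [ 0.8  0.5 -0.4] open 0.703
(0.609, 0.185, 0.2) -> cm [-18.05   2.19  -0.26]
(0.609, 0.185, 0.043) -> cm [-18.06   2.19  15.44]
```

```bash
python3 -m handwheel '[[0.5,-6,0.7,0,0],[0.5,-12,1.4,0,0],[0.5,-18.4,2.2,0,0],[0.5,-18.4,2.2,0,0],[0.5,-18.4,2.2,5,0],[0.5,-18.4,2.2,8,0],[0.5,-18.4,2.2,8,0],[0.5,-18.4,2.2,8,0]]'; python3 - <<'E'
from h import *
from workcell import camera
go((.612,.184,.044))
s=camera("side")[:,:,::-1]
crop(s,260,80,380,200,5,"pics/s3c.png")
E
```

```text
t: 8.28
eef_pos: [0.6128, 0.1845, 0.119]
tool_rot: [0.001, 0.128, 0.992, 0.0]
contact_force: [0.3, -0.5, 0.4]
opening: 0.5
t 8.28 pos [0.6128 0.1845 0.119 ] F [ 0.3 -0.5  0.4] open 0.5
(0.612, 0.184, 0.044) -> cm [ 0.08 -0.08  7.5 ]
```

View pics/s3c.png

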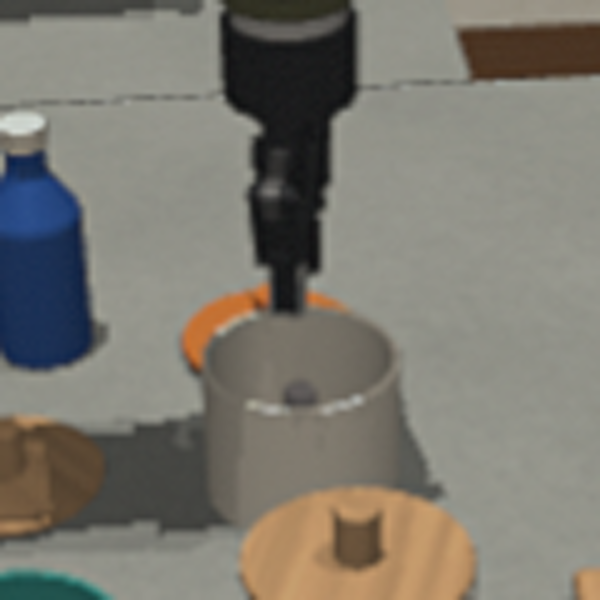

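The open fingers at crop (287,300) are above the mouth and line up with the knob at (300,395). I'll descend.

```bash
python3 -m handwheel '[[0.5,0,0,3,0],[0.5,0,0,5.5,0],[0.5,0,0,7.2,0],[0.5,0,0,7.2,0],[0.5,0,0,7.2,0]]'; python3 -m handwheel '[[0,0,0,0,0],[0,0,0,0,0],[0,0,0,0,0],[0,0,0,0,0]]'
```

```text
t: 8.95
eef_pos: [0.6135, 0.1844, 0.0472]
tool_rot: [0.001, 0.129, 0.992, 0.0]
contact_force: [-0.4, 0.1, -0.3]
opening: 0.499
t: 9.45
eef_pos: [0.6135, 0.1846, 0.0471]
tool_rot: [0.001, 0.128, 0.992, 0.0]
contact_force: [1.0, 2.3, 6.2]
opening: 0.186
```

```bash
python3 -m handwheel '[[0,0,0,-1,0],[0,0,0,-3,0],[0,0,0,-7,0],[0,0,0,-12,0],[0,0,0,-17,0],[0,0,0,-19,0],[0,0,0,-19,0]]'; python3 - <<'E'
from h import *
from workcell import camera
t=cv2.imread("pics/top0.png")
go((.4735,-.36,.236),(.4735,-.36,.047))
s=camera("side")[:,:,::-1]
crop(s,240,60,380,200,4,"pics/s4c.png")
E
```

```text
t: 10.32
eef_pos: [0.6129, 0.1842, 0.2374]
tool_rot: [0.001, 0.129, 0.992, 0.0]
contact_force: [0.1, -0.6, -2.6]
opening: 0.19
t 10.32 pos [0.6129 0.1842 0.2374] F [ 0.1 -0.6 -2.6] open 0.19
(0.4735, -0.36, 0.236) -> cm [ -0.4  -56.18   0.1 ]
(0.4735, -0.36, 0.047) -> cm [ -0.35 -56.19  19.  ]
```

View pics/s4c.png

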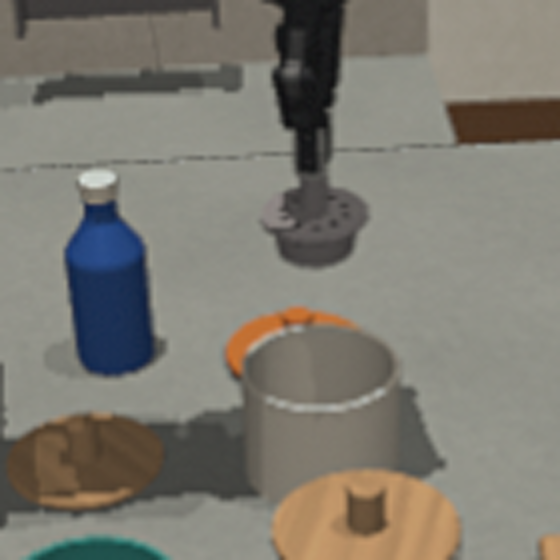

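The strainer hangs level in the grip, clear of the tub (crop 315,225). Carrying it to the dish.

```bash
python3 -m handwheel '[[0,0,-5,0,0],[0,-0.1,-11,0,0],[0,-0.2,-17,0,0],[0,-0.2,-23,0,0],[0,-0.3,-29,0,0],[0,-0.3,-35,0,0],[0,-0.4,-41,0,0],[0,-0.4,-47,0,0],[0,-0.4,-52,0,0],[0,-0.4,-56.2,0,0]]';python3 -m handwheel '[[0,0,0,4,0],[0,0,0,8,0],[0,0,0,11,0],[0,0,0,11,0]]'; python3 - <<'E'
from h import *
from workcell import camera
for a,b in (((438.5,229),(259.5,295)),((497,245.5),(312,300)),((487,292),(297,369)),((427,275),(235,359))): print(tri(a,b))
go((.4735,-.36,.047))
s=camera("side")[:,:,::-1];t=camera("top")[:,:,::-1]
crop(s,200,200,360,390,3,"pics/s5c.png");crop(t,390,180,530,320,4,"pics/t5c.png")
E
```

```text
t: 11.62
eef_pos: [0.472, -0.3616, 0.2339]
tool_rot: [-0.001, 0.129, 0.992, 0.001]
contact_force: [1.3, -0.4, -1.7]
opening: 0.186
t: 12.12
eef_pos: [0.4719, -0.3588, 0.1226]
tool_rot: [-0.003, 0.129, 0.992, 0.003]
contact_force: [-0.0, -0.1, -2.0]
opening: 0.187
(array([ 0.49957728, -0.29673191,  0.06651669]), np.float64(0.10725898783191698))
(array([ 0.53305925, -0.39686109,  0.15348818]), np.float64(0.044844571986381185))
(array([ 0.45337759, -0.43503452, -0.00902374]), np.float64(0.12719033812954258))
(array([ 0.39283531, -0.3168526 , -0.1576951 ]), np.float64(0.06325302293460036))
t 12.12 pos [ 0.4719 -0.3588  0.1226] F [-0.  -0.1 -2. ] open 0.187
(0.4735, -0.36, 0.047) -> cm [-0.23 -0.11  7.56]
```

View pics/s5c.png

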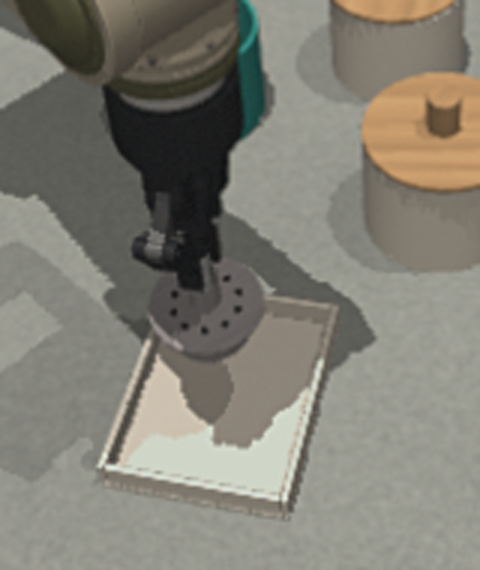

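View pics/t5c.png

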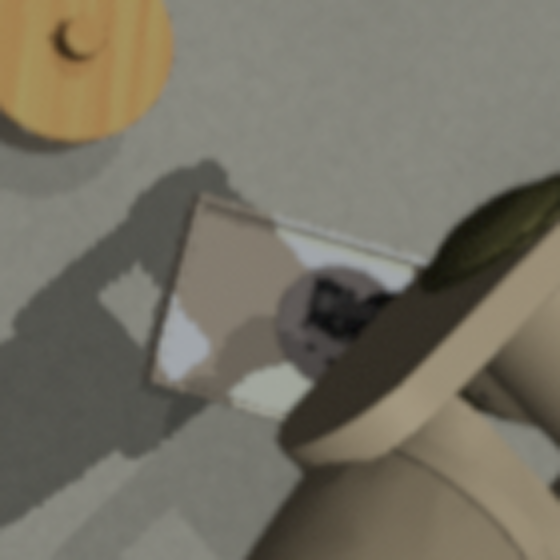

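My corner pairing was off because the views are rotated relative to each other. Re-pairing.

```bash
python3 - <<'E'
from h import *
P=[]
for a,b in (((427,275),(259.5,295)),((438.5,229),(312,300)),((497,245.5),(297,369)),((487,292),(235,359))):
    r=tri(a,b); P.append(r[0]); print(r)
c=np.mean(P,0); print(c)
go((c[0],c[1],.047))
E
```

```text
(array([ 0.43639056, -0.26767869,  0.01667055]), np.float64(0.007303350855643658))
(array([ 0.556158  , -0.29842055,  0.02467452]), np.float64(0.0024575399677027117))
(array([ 0.51589769, -0.45415203,  0.01512007]), np.float64(0.0037871979076142086))
(array([ 0.3936228 , -0.42319231,  0.01618906]), np.float64(0.0035449769008777834))
[ 0.47551726 -0.36086089  0.01816355]
t 12.22 pos [ 0.4734 -0.3602  0.1262] F [-0.5 -0.1 -2.4] open 0.188
(np.float64(0.4755172616396973), np.float64(-0.3608608927905367), 0.047) -> cm [-0.23 -0.01  7.92]
```

```bash
python3 -m handwheel '[[0,0,0,3,0],[0,0,0,5.5,0],[0,0,0,6.7,0],[0,0,0,7.2,0],[0,0,0,7.2,0],[0,0,0,7.2,0]]'; python3 -m handwheel '[[0,0,0,0.2,0],[0,0,0,0.3,0],[0,0,0,0.4,0],[0,0,0,0.4,0]]'
```

```text
t: 12.98
eef_pos: [0.4737, -0.3605, 0.0549]
tool_rot: [0.001, 0.129, 0.992, -0.001]
contact_force: [0.1, 0.6, -2.5]
opening: 0.191
t: 13.48
eef_pos: [0.4733, -0.3601, 0.0498]
tool_rot: [-0.0, 0.129, 0.992, 0.0]
contact_force: [-0.5, 0.1, -1.8]
opening: 0.187
```

```bash
python3 -m handwheel '[[0,0,0,0.1,0],[0,0,0,0.2,0],[0,0,0,0.2,0]]'; python3 -m handwheel '[[0,0,0,0.05,0],[0,0,0,0.1,0],[0,0,0,0.1,0]]'
```

```text
t: 13.85
eef_pos: [0.4733, -0.3601, 0.0478]
tool_rot: [-0.0, 0.129, 0.992, 0.0]
contact_force: [-0.1, -0.1, -1.9]
opening: 0.188
t: 14.22
eef_pos: [0.4735, -0.3603, 0.0472]
tool_rot: [0.0, 0.129, 0.992, -0.0]
contact_force: [0.3, 0.6, 1.8]
opening: 0.191
```

It's in contact, with the force at −1.9 → +1.8 N. Releasing gently.

```bash
python3 -m handwheel '[[0.25,0,0,0,0],[0.35,0,0,0,0],[0.5,0,0,0,0],[0.5,0,0,0,0]]'; python3 -m handwheel '[[0.5,0,0,-1,0],[0.5,0,0,-3,0],[0.5,0,0,-7,0],[0.5,0,0,-12,0],[0.5,0,0,-18,0],[0.5,10,0,-18,0],[0.5,15,0,-18,0],[0.5,15,5,-18,0],[0.5,15,5,-18,0]]'; python3 - <<'E'
from h import *
from workcell import camera
s=camera("side")[:,:,::-1];t=camera("top")[:,:,::-1]
cv2.imwrite("pics/s6.png",s);cv2.imwrite("pics/t6.png",t)
crop(s,200,260,340,390,5,"pics/s6c.png")
E
```

```text
t: 14.72
eef_pos: [0.4733, -0.3602, 0.047]
tool_rot: [0.0, 0.129, 0.992, -0.0]
contact_force: [-0.4, -0.5, -0.1]
opening: 0.498
t: 15.85
eef_pos: [0.34, -0.2711, 0.2282]
tool_rot: [0.0, 0.128, 0.992, -0.0]
contact_force: [-0.7, -0.5, -0.0]
opening: 0.5
```

View pics/s6.png

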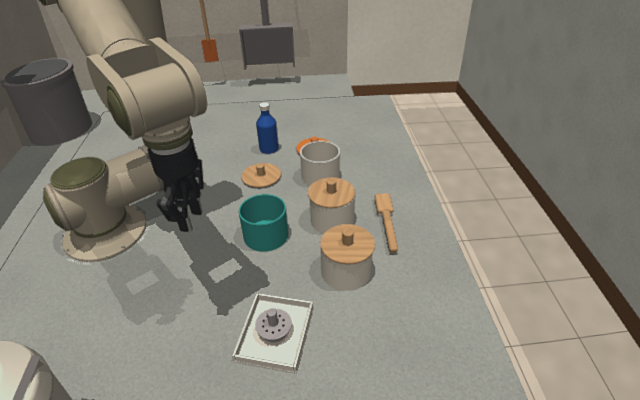

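View pics/t6.png

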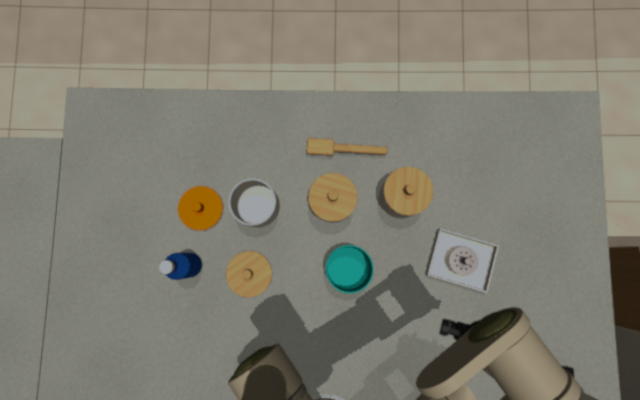

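View pics/s6c.png

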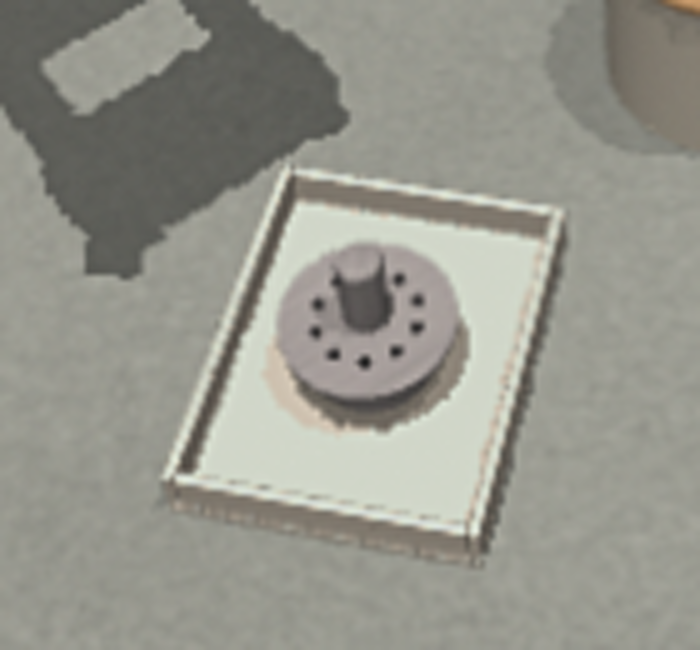

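The strainer stands upright on the dish floor (top 462,260). The lid lies flat, knob up (top 248,273), and everything else is where it was. Handing in.

```bash
python3 -c "
from workcell import ticket; print(ticket.hand_in())"
```

```text
the job is handed in; nothing more can be done
None
```

The strainer was in the left tub, so I opened only that one. Its lid lies flat, knob up, on bare counter at about (0.43, 0.21), and the strainer stands upright near the middle of the dish. I handed in after about 16 s of the 72 s allowed, and the hand-in reports no verdict.

- **Last checks:** The final side and top pictures show the left tub open and empty and the other two shut. The dish, bottle, brush, orange lid and turquoise tub have not visibly moved, and the gripper is clear of everything. I checked these by eye and did not measure them again. The readings after each move stayed under 8 N.
- **Disagreements:**
  - The knob tops measured up to 5 mm lower than the text gives (0.130–0.132 m against 0.135 m).
  - The dish rim came out at 15–25 mm, against 25 mm.
  - My first pairing of the dish corners between the two views was wrong; I corrected it before setting the strainer down.

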